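# Open the wide push-to-open cupboard

## Robot

A 6-joint arm with a two-finger parallel gripper is mounted at the origin on a cart in front of the work surface, level with it; the furniture and walls round the work are solid. World frame = base frame: x ahead of the robot, y to its left, z up, the work surface at z = 0. Lengths are in mm, angles in rad, forces in N, time in s.
With the tool pointing down it reaches from about 300 to 775 mm from the base axis. Payload 14.6 kg.
Tool frame: the origin (TCP) lies between the finger pads; the fingertips stand 22 mm ahead of it and the grasp point (between the pads) lies 3 mm ahead of it (finger_overhang is the distance from the TCP to the fingertips, in mm); z points along the fingers, y is the direction in which the jaws open and shut (so a half turn about z gives the same grasp; the last joint's range is limited). The gripper opens to 94 mm and grips with 3 to 60 N. Pads are 16 mm wide; open, the fingers measure 119 mm over their backs; the gripper's body (75 mm by 177 mm) begins 78 mm behind the grasp point.
Start: joints at [1.252, 0.3, 1.521, -0, 1.321, -0.067], TCP at [137.029, 532.647, 227.446] pointing down, gripper open.
Joint ranges: [-3.03, 3.03], [-0.79, 2.21], [0.23, 2.52], [-1.04, 4.18], [0, 3.07], [-2.55, 2.55]. Speed limits (rad/s): [2.22, 2.22, 2.57, 3.14, 3.14, 3.14].

## Interface

Orientations are given as [roll, pitch, yaw] about the fixed x, y, z axes, in that order (R = Rz(yaw) Ry(pitch) Rx(roll)).
In Python, from cell import * gives the robot as it stands.
- The arm moves only by the tool jog_arm, never from a script. Its argument "increments" is a list of rows, each a list of 7 numbers: the shift along the tool's x, y, z in cm, then the turn, a rotation vector about the tool's x, y, z in degrees, then the finger opening in cm, from 0 to 9.4. In form: [[x, y, z, wx, wy, wz, grip], ...]. A call has 1 to 20 rows; each row shifts and turns the commanded pose from where the row before left it, along the tool's axes as they then stand; what a row does not reach is not made up. A row lasts 1/8 s, in which the tool goes at most 62.5 mm and 10.7 degrees, less where a joint would pass 70% of its speed; a pose out of reach is approached as far as the arm can. A call is refused whole if a number of a shift passes 6.25 or a number of a turn 10.7, either way. A call with a gripper value outside its range is refused whole. The fingers move at their own pace and stop on an object; "squeeze" is the grip in N (left out, the last holds). Time passes only in rows, so rows that do not move let the fingers close. It gives the time, the measured TCP pose, the force and the opening at its end, in the units of the state.
- read_state(): the state, without advancing time (a new reading comes with each control period).
- camera(name): name is "side" or "top" or "wrist"; returns a dict with "image" (480x640x3 uint8, red, green, blue), "K" (3x3 intrinsics, pixels), "rvec" (rotation vector, rad) and "tvec" (3), from world to camera coordinates, as OpenCV has them. Camera axes: x right, y down, z forward; pixel columns grow to the right and rows downward; lengths in mm; the calibration is good to about 2 mm. A picture is of the moment at which its call begins. There is no depth.
- sign_off(): hands the job in, once; it reports no verdict.
Trained networks look in a picture, given as the dict that the camera call returned (one of the last four; its "shot" number tells which), for a name from the list of things; names that differ only in an ending like _2 or _b are one class to them, and where a whole thing is asked for, a point or a joint stands for the part that bears it (a point fixed in the world has none). Each returns a list of dicts, best first, with "conf" (0 to 1); they miss things now and then, are a little off and sometimes report something else, mostly with a low value. They report only what shows in the picture. A call takes as long as a camera call.
- recognise(picture, name): "centre" ([x, y, z] in mm, in the coordinates of the camera as it stood for that picture, good to about 4 mm: the middle of the surface that is visible of it).
- regions_of(picture, name): "mask" (480x640 bool, what is visible of it).
The state is a dict: "clock": time; "joints": joint angles; "qd": joint speeds; "effort": joint torques, N m; "eef_pos": TCP position; "eef_rot": TCP orientation; "wrist_force": force on the tool from outside, world axes, zero at the start; "moment": the same for the moment, N m; "finger_gap": finger opening in mm.
Only numpy, scipy, OpenCV 4.12 (cv2) and the standard library are available. Lean on these libraries where they do the work, as an engineer would, in place of code of your own. Each camera call takes 0.05 s, during which the arm holds its last target.

## Task

Two small push-to-open cupboards stand on the counter; the plaster cast is stored in the wider one. Press in the free side of the wider cupboard's door, away from its steel hinges, until the catch lets go and the spring pops the door ajar; then put a fingertip behind the free edge and push the door wide open, to about a right angle, and leave it standing so. Keep the narrow cupboard shut and do not pick up or shove any of the loose things.

Things in the scene. Friction and masses are not known exactly. Their poses are not given: they have to be found in the camera images.
- cupboard_wide: the wider of two low plywood cupboards with white doors, fixed to the counter; box 120 deep (its x) x 130 wide (its y) x 100 high. Origin: centre of its underside, on the counter. Its -x axis points out of the front, +y to its left as the robot sees it, z up. The box's front edge lies at x = -60 mm, the closed door 7 mm in front of it. The cupboards may swap places and are turned a little
- cupboard_wide_door (a joint): angle of the wide door in rad: 0 shut and caught, positive as it swings out to the robot, stop at 1.7. White panel, no handle, two steel hinges, 130 wide, 12 thick, from 3 to 99 mm over the counter, covering the whole front. Upright hinge line at x = -67, y = +65 mm in the cupboard's frame (left side), in the plane of the inner face; free edge at y = -65 mm; shut, the outer face is at x = -79 mm
- cupboard_wide_door_press (a point): a good place to press in (+x): a flat steel dot, 14 across, on the outer face of the wide door, 30 mm from the free edge, 70 mm above the counter; moves with the door. The spring resists with 4 to 6 N; the catch lets go after 3 to 5 mm and the panel stops hard at about 5 mm (-0.05 rad). As the finger is drawn back the door follows it out to about 0.5 rad and stays ajar there
- cupboard_wide_door_edge (a point): middle of the free upright edge of the wide door, 50 mm above the counter; moves with the door. Ajar, this edge stands about 60 mm in front of the box, and fingers pointing down fit in the gap behind it. From there the door swings out with light friction (0.03 N m) and stays where it is left; it does not catch again
- cupboard_narrow: the narrower cupboard, built the same, 120 deep x 90 wide x 100 high, same axes, origin at the centre of its underside; to be left shut
- cupboard_narrow_door (a joint): angle of the narrow cupboard's door in rad, 0 closed; leave it so
- stored_cast: white plaster dental cast, 53 x 68 x 29, loose on the floor board inside the wide cupboard (11 mm above the counter), unseen until the door opens; origin at the centre of its underside. Just behind the door the catch parts lie low, up to 30 mm above the counter
- jar: white screw-top jar, 63 across, 58 high, loose bystander to the right of the cupboards; origin at the centre of its underside
- tape: roll of cream tape, 52 across, 18 high, loose bystander lying flat; origin at the centre of its underside
- wax: low round jar, 51 across, 24 high, loose bystander; origin at the centre of its underside

How it is judged:
By the outcome, as a careful person would: the job done as asked, in the order asked, and still so for the second after the job is handed in, with the robot touching nothing.
It also fails if it takes over 51 s, if anything falls off the work surface, if the arm or the gripper's body presses on something with over 40 N, if the wrist force passes 120 N, or if a joint passes its speed limit or range.

## Working session

There is one attempt and no reset: what is moved stays moved. The work goes in short steps, Python scripts to look and compute and a tool call to move; the robot and the scene stay as the last step left them, time stands still between calls to the robot, and variables do not carry over. Pictures are saved under pics/ and viewed, and the job is handed in when it is done.

Besides the shell and the picture viewer there is one more tool, called after "Emit:" by a JSON object that holds its "op" and its "data". jog_arm: Moves the arm, as the interface text tells. Its arguments: {"type":"object","properties":{"increments":{"type":"array"},"squeeze":{"type":"number"}},"required":["increments"]}

```bash
mkdir -p pics
cat > h.py <<'E'
from cell import *
import numpy as np, cv2
def pose(p):
    R=cv2.Rodrigues(np.array(p["rvec"],float))[0]; return R,np.array(p["tvec"],float).ravel()
def toworld(p,c):
    R,t=pose(p); return R.T@(np.array(c)-t)
def proj(p,X):
    return cv2.projectPoints(np.array(X,float).reshape(-1,3),np.array(p["rvec"],float),np.array(p["tvec"],float),np.array(p["K"],float),None)[0].reshape(-1,2)
def ray(p,uv,z):
    R,t=pose(p); C=-R.T@t; d=R.T@np.linalg.solve(np.array(p["K"],float),[uv[0],uv[1],1]); s=(z-C[2])/d[2]; return C+s*d
def save(p,n): cv2.imwrite("pics/"+n,cv2.cvtColor(p["image"],cv2.COLOR_RGB2BGR))
E
python3 - <<'E'
from h import *
s=read_state();print({k:np.round(v,3).tolist() for k,v in s.items()})
for n in ["top","side"]:
    p=camera(n);save(p,n+"0.png")
    for o in ["cupboard_wide","cupboard_wide_door","cupboard_wide_door_press","cupboard_wide_door_edge","cupboard_narrow","cupboard_narrow_door","jar","tape","wax"]:
        try:
            for r in recognise(p,o)[:3]: print(n,o,round(r["conf"],2),toworld(p,r["centre"]).round(1))
        except Exception as e: print(o,e)
E
```

```text
{'clock': 0.0, 'joints': [1.252, 0.3, 1.522, -0.0, 1.321, -0.067], 'qd': [0.0, 0.002, -0.001, -0.0, 0.001, 0.0], 'effort': [-0.001, -53.18, -35.273, 0.071, 0.024, -0.0], 'eef_pos': [136.961, 532.415, 226.883], 'eef_rot': [-3.14, -0.0, 2.89], 'wrist_force': [-0.318, -0.682, -0.147], 'moment': [0.027, -0.064, -0.054], 'finger_gap': 93.946}
top cupboard_wide 0.77 [593.8 182.4  99.5]
top cupboard_wide 0.24 [539.8 177.1  84.6]
top cupboard_wide_door 0.85 [538.  176.3  83.5]
top cupboard_wide_door_press 0.91 [538.1 176.3  81. ]
top cupboard_wide_door_edge 0.64 [536.1 173.   81.3]
top cupboard_narrow 0.6 [557.2 359.4  99.7]
top cupboard_narrow_door 0.57 [499.9 357.4  78. ]
top jar 0.83 [461.1 -34.4  58.1]
top tape 0.6 [ 477.3 -166.9   23.1]
top tape 0.52 [ 440.  -105.2   20.5]
top wax 0.8 [ 477.1 -164.8   22.7]
side cupboard_wide 0.61 [574.4 150.2  91.3]
side cupboard_wide_door 0.92 [538.2 159.8  59.7]
side cupboard_wide_door_press 0.79 [538.2 162.2  59.8]
side cupboard_wide_door_edge 0.67 [540.6 158.7  58.2]
side cupboard_narrow 0.68 [542.7 328.   79. ]
side cupboard_narrow_door 0.97 [501.8 344.   58.5]
side jar 0.62 [538.2 160.8  57.1]
side jar 0.56 [453.6 -51.6  60.4]
side tape 0.58 [ 434.6 -113.1   19. ]
side wax 0.83 [ 476.3 -174.9   20.2]
```

View pics/top0.png

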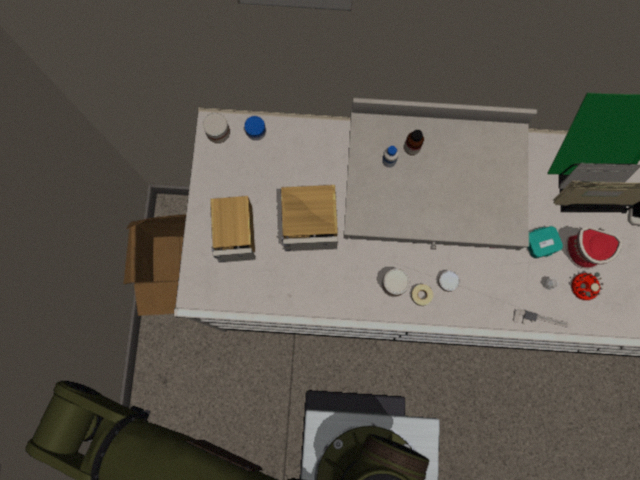

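View pics/side0.png

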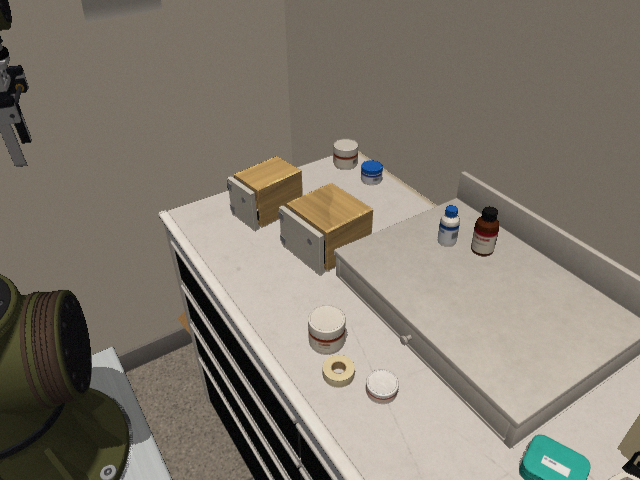

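The wide cupboard is the right one: its roof is at about (310,208) in the top view and its door at (302,238) in the side view. I'll zoom in to fit its pose.

Run:
```python
from h import *
a=camera("top");b=camera("side")
c1=cv2.resize(a["image"][165:265,195:355],None,fx=5,fy=5,interpolation=2)
c2=cv2.resize(b["image"][175:285,220:380],None,fx=5,fy=5,interpolation=2)
cv2.imwrite("pics/c1.png",c1[...,::-1]);cv2.imwrite("pics/c2.png",c2[...,::-1])
```

```text
(no output)
```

View pics/c1.png

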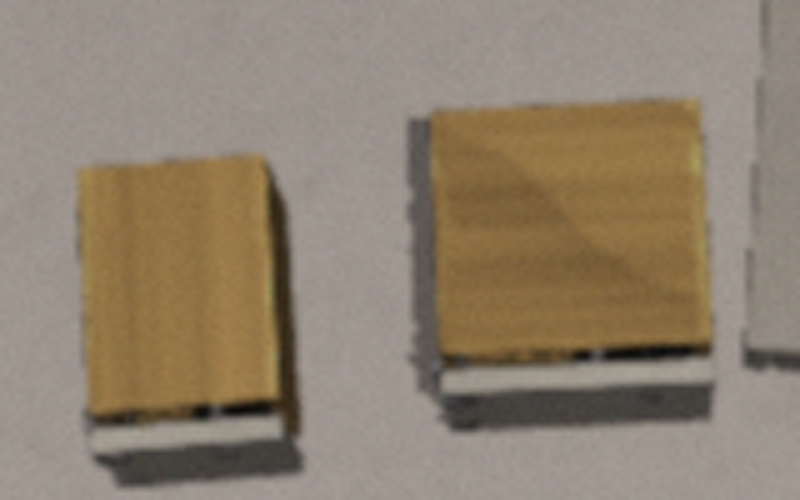

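View pics/c2.png

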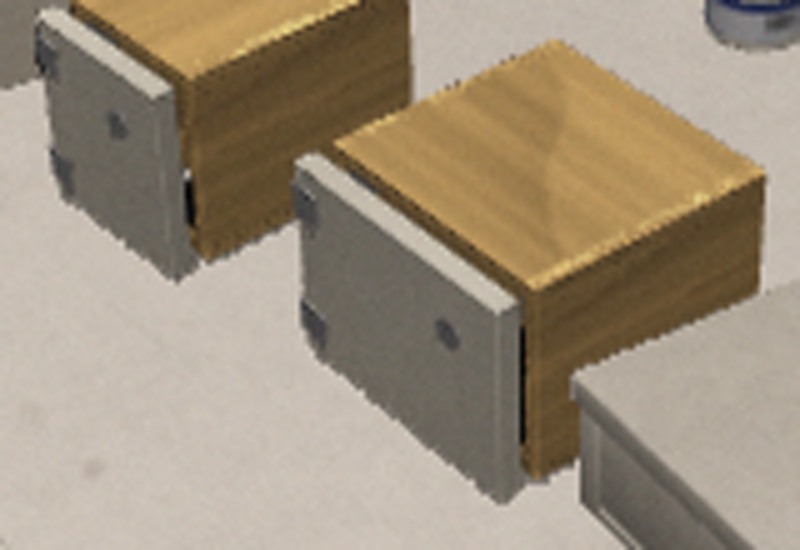

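Run:
```python
from h import *
from scipy.optimize import least_squares
a=camera("top");b=camera("side")
f=lambda c,o:[(c[0]+.5)/5-.5+o[0],(c[1]+.5)/5-.5+o[1]]
T={(60,65,100):(431,110),(60,-65,100):(698,101),(-60,-65,100):(711,346),(-60,65,100):(441,355),(-79,65,99):(442,394),(-79,-65,99):(713,382)}
S={(-60,-65,100):(535,290),(-60,65,100):(333,143),(60,65,100):(555,40),(60,-65,100):(763,176),(-79,65,99):(297,163),(-79,-65,99):(499,315),(-67,-65,99):(517,297),(-79,-35,70):(447,334),(-79,-65,3):(502,502)}
def W(q,P):
    c,s=np.cos(q[2]),np.sin(q[2]);P=np.array(P,float)
    return np.c_[q[0]+c*P[:,0]-s*P[:,1],q[1]+s*P[:,0]+c*P[:,1],P[:,2]]
def res(q,w):
    r=[]
    if 'a' in w: r.append(proj(a,W(q,list(T)))-[f(v,(195,165)) for v in T.values()])
    if 'b' in w: r.append(proj(b,W(q,list(S)))-[f(v,(220,175)) for v in S.values()])
    return np.concatenate(r).ravel()
for w in ["a","b","ab"]:
    o=least_squares(res,[600,180,0],args=(w,),x_scale=[1,1,.01]);print(w,o.x.round(4),np.sqrt(np.mean(o.fun**2)),abs(o.fun).max())
    print(W(o.x,[(-79,-35,70),(-79,-65,50),(-67,65,50),(-127,-50,50)]).round(1))
for n in ["jar","tape","wax"]: print(n,[toworld(a,r["centre"]).round() for r in recognise(a,n)[:1]])
# tray edge corner
for uv in [(342,236),(350,115)]: print(ray(a,uv,30))
for uv in [(220,345),(440,345)]: print(ray(a,f((750-0,355),(195,165)),30))
```

```text
a [6.139576e+02 1.832580e+02 1.112000e-01] 0.40964637473139937 0.6658810485816389
[[539.3 139.7  70. ]
 [542.7 109.9  50. ]
 [540.2 240.4  50. ]
 [493.3 119.5  50. ]]
b [6.140506e+02 1.822049e+02 1.125000e-01] 0.5785156572551808 1.005986520342617
[[539.5 138.6  70. ]
 [542.8 108.7  50. ]
 [540.2 239.3  50. ]
 [493.5 118.3  50. ]]
ab [6.141326e+02 1.827308e+02 1.127000e-01] 0.5394546257983444 1.0707799666723758
[[539.6 139.1  70. ]
 [542.9 109.3  50. ]
 [540.3 239.8  50. ]
 [493.6 118.8  50. ]]
jar [array([462., -31.,  58.])]
tape [array([ 440., -104.,   20.])]
wax [array([ 479., -168.,   23.])]
[571.45491654  98.85639111  30.        ]
[892.83066346  97.52457283  30.        ]
[572.9045991   92.48960987  30.        ]
[572.9045991   92.48960987  30.        ]
```

Both views agree (cupboard at 614, 183, yaw 0.113). Next I turn the tool to line up with the cupboard and close the fingers.

Emit:
{"op": "jog_arm", "data": {"increments": [[0, 0, 0, 0, 0, -7, 0], [0, 0, 0, 0, 0, -7, 0], [0, 0, 0, 0, 0, -6.9, 0], [0, 0, 0, 0, 0, 0, 0]], "squeeze": 10}}

```text
clock: 1.85
eef_pos: [137.0, 532.7, 227.4]
eef_rot: [-3.142, -0.0, -3.029]
wrist_force: [0.4, 1.1, -0.3]
finger_gap: 57.5
```

```bash
cat > go.py <<'E'
from h import *
import sys
from scipy.spatial.transform import Rotation as Ro
Q=(614.1,182.7,.1127)
def cw(x,y,z):
    c,s=np.cos(Q[2]),np.sin(Q[2]); return np.array([Q[0]+c*x-s*y,Q[1]+s*x+c*y,z])
def wc(p):
    c,s=np.cos(Q[2]),np.sin(Q[2]); d=np.array(p[:2])-Q[:2]; return np.array([c*d[0]+s*d[1],-s*d[0]+c*d[1],p[2]])
if __name__=="__main__":
    s=read_state();R=Ro.from_euler('xyz',s["eef_rot"]).as_matrix()
    print(s["clock"],"tcp",np.round(s["eef_pos"],1),np.round(s["eef_rot"],4),"cup",wc(s["eef_pos"]).round(1),"F",np.round(s["wrist_force"],1),"gap",s["finger_gap"])
    want=Ro.from_euler('xyz',[np.pi,0,np.pi+Q[2]]).as_matrix()
    print("turn deg",np.degrees(Ro.from_matrix(R.T@want).as_rotvec()).round(2))
    if len(sys.argv)>3:
        d=R.T@(cw(*map(float,sys.argv[1:4]))-s["eef_pos"]);print("tool shift cm",(d/10).round(2))
E
python3 go.py -127 -35 200
```

```text
1.85 tcp [137.  532.7 227.4] [-3.1416 -0.     -3.0293] cup [-434.7  401.4  227.4] F [ 0.4  1.1 -0.3] gap 57.48145128454632
turn deg [-0.   -0.   -0.03]
tool shift cm [-30.79 -43.62   2.74]
```

Emit:
{"op": "jog_arm", "data": {"increments": [[-2.2, -3.1, 0, 0, 0, 0, 0], [-2.2, -3.1, 0, 0, 0, 0, 0], [-2.2, -3.1, 0, 0, 0, 0, 0], [-2.2, -3.1, 0, 0, 0, 0, 0], [-2.2, -3.1, 0, 0, 0, 0, 0], [-2.2, -3.1, 0, 0, 0, 0, 0], [-2.2, -3.1, 0, 0, 0, 0, 0], [-2.2, -3.1, 0, 0, 0, 0, 0], [-2.2, -3.1, 0, 0, 0, 0, 0], [-2.2, -3.1, 0, 0, 0, 0, 0], [-2.2, -3.1, 0, 0, 0, 0, 0], [-2.2, -3.1, 0, 0, 0, 0, 0], [-2.2, -3.1, 0, 0, 0, 0, 0], [-2.2, -3.1, 0, 0, 0, 0, 0], [0, 0, 0, 0, 0, 0, 0]]}}

```text
clock: 3.72
eef_pos: [492.9, 134.6, 227.2]
eef_rot: [-3.141, -0.0, -3.034]
wrist_force: [-0.4, -0.2, -0.5]
finger_gap: 0.5
```

```bash
python3 go.py -127 -35 80
```

```text
3.725 tcp [492.9 134.6 227.2] [-3.1414e+00 -3.0000e-04 -3.0342e+00] cup [-125.8  -34.2  227.2] F [-0.4 -0.2 -0.5] gap 0.46780716411769363
turn deg [-0.01 -0.02 -0.3 ]
tool shift cm [ 0.12 -0.08 14.72]
```

Lower to the dot's height (TCP z 80, fingertips at 58) and look.

Emit:
{"op": "jog_arm", "data": {"increments": [[0.1, 0, 3.0, 0, 0, 0, 0], [0, 0, 4.0, 0, 0, 0, 0], [0, 0, 4.0, 0, 0, 0, 0], [0, 0, 3.7, 0, 0, 0, 0], [0, 0, 0, 0, 0, 0, 0]]}}

```text
clock: 4.35
eef_pos: [489.4, 136.3, 78.8]
eef_rot: [-3.141, -0.004, -3.03]
wrist_force: [-0.4, -0.3, 1.0]
finger_gap: 0.6
```

```bash
python3 go.py -87 -35 80
python3 - <<'E'
from h import *
b=camera("side");w=camera("wrist")
cv2.imwrite("pics/s1.png",cv2.resize(b["image"][115:285,200:400],None,fx=4,fy=3.5)[:595,:,::-1][:, :800]);save(w,"w1.png")
E
```

```text
4.35 tcp [489.4 136.3  78.8] [-3.1413 -0.0044 -3.0298] cup [-129.1  -32.    78.8] F [-0.4 -0.3  1. ] gap 0.6182778773000221
turn deg [-0.02 -0.25 -0.05]
tool shift cm [-4.21 -0.29 -0.14]
```

View pics/s1.png

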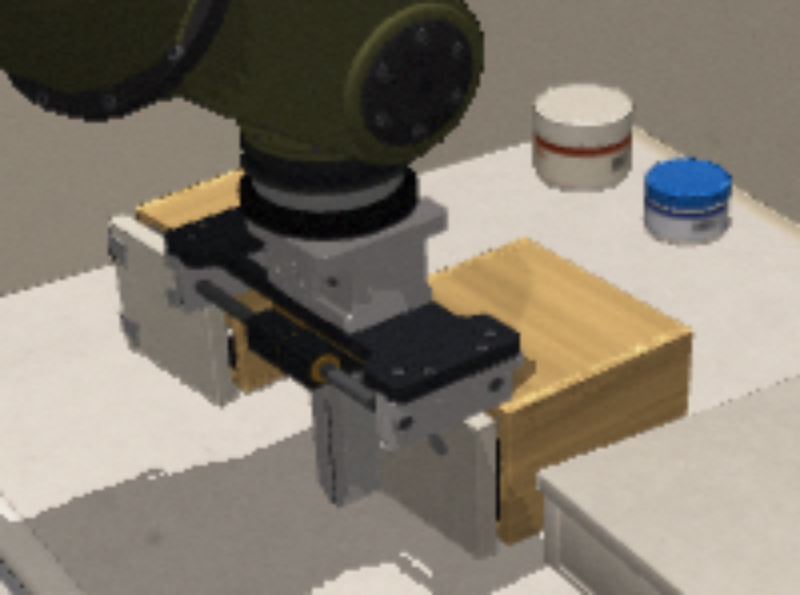

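View pics/w1.png

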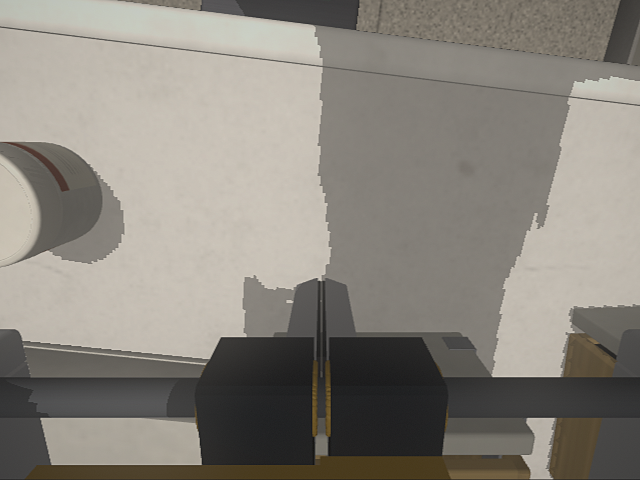

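The side view shows closed fingers in front of the door, tips at about (340,495), level with the dot at (437,443). I'll go forward to a few mm short of contact.

Emit:
{"op": "jog_arm", "data": {"increments": [[-1.2, -0.3, 0, 0, 0, 0, 0], [-1.2, 0, 0, 0, 0, 0, 0], [-1.0, 0, 0, 0, 0, 0, 0], [0, 0, 0, 0, 0, 0, 0]]}}

```text
clock: 4.95
eef_pos: [525.8, 136.9, 80.4]
eef_rot: [3.142, 0.0, -3.029]
wrist_force: [-0.0, -0.3, -0.5]
finger_gap: 0.3
```

```bash
python3 go.py -87 -35 80
```

```text
4.95 tcp [525.8 136.9  80.4] [ 3.1416e+00  1.0000e-04 -3.0289e+00] cup [-92.9 -35.6  80.4] F [-0.  -0.3 -0.5] gap 0.28912621768358127
turn deg [ 0.    0.01 -0.  ]
tool shift cm [-0.59  0.06  0.04]
```

Emit:
{"op": "jog_arm", "data": {"increments": [[-0.3, 0, 0, 0, 0, 0, 0], [-0.2, 0, 0, 0, 0, 0, 0], [-0.2, 0, 0, 0, 0, 0, 0], [0, 0, 0, 0, 0, 0, 0]]}}

```text
clock: 5.45
eef_pos: [531.9, 137.6, 80.5]
eef_rot: [-3.141, -0.0, -3.029]
wrist_force: [-1.3, -1.2, 2.5]
finger_gap: 0.4
```

Emit:
{"op": "jog_arm", "data": {"increments": [[-0.1, 0, 0, 0, 0, 0, 0], [-0.1, 0, 0, 0, 0, 0, 0], [0, 0, 0, 0, 0, 0, 0]]}}

```text
clock: 5.82
eef_pos: [533.8, 137.6, 80.5]
eef_rot: [-3.141, -0.001, -3.029]
wrist_force: [-4.1, -3.0, 2.8]
finger_gap: 0.6
```

Emit:
{"op": "jog_arm", "data": {"increments": [[-0.1, 0, 0, 0, 0, 0, 0], [-0.1, 0, 0, 0, 0, 0, 0], [0, 0, 0, 0, 0, 0, 0]]}}

```text
clock: 6.2
eef_pos: [535.9, 137.9, 80.4]
eef_rot: [-3.141, -0.0, -3.029]
wrist_force: [-3.1, -2.8, 1.7]
finger_gap: 0.6
```

Emit:
{"op": "jog_arm", "data": {"increments": [[-0.1, 0, 0, 0, 0, 0, 0], [-0.1, 0, 0, 0, 0, 0, 0], [0, 0, 0, 0, 0, 0, 0]]}}

```text
clock: 6.58
eef_pos: [536.5, 137.9, 80.3]
eef_rot: [-3.141, -0.004, -3.028]
wrist_force: [-17.0, -6.4, 9.9]
finger_gap: 0.5
```

The force jumped to 17 N, so the panel is on its hard stop. I draw back slowly so the door follows.

Emit:
{"op": "jog_arm", "data": {"increments": [[0.2, 0, 0, 0, 0, 0, 0], [0.5, 0, 0, 0, 0, 0, 0], [0.8, 0, 0, 0, 0, 0, 0], [0.8, 0, 0, 0, 0, 0, 0], [0.8, 0, 0, 0, 0, 0, 0], [0.8, 0, 0, 0, 0, 0, 0], [0.8, 0, 0, 0, 0, 0, 0], [0.8, 0, 0, 0, 0, 0, 0], [0.8, 0, 0, 0, 0, 0, 0], [0.8, 0, 0, 0, 0, 0, 0], [0.8, 0, 0, 0, 0, 0, 0], [0.8, 0, 0, 0, 0, 0, 0], [0, 0, 0, 0, 0, 0, 0]]}}

```text
clock: 8.2
eef_pos: [451.2, 128.5, 80.5]
eef_rot: [-3.142, 0.0, -3.029]
wrist_force: [0.8, -0.3, 0.1]
finger_gap: 0.5
```

```bash
python3 go.py -80 -35 80
python3 - <<'E'
from h import *
b=camera("side")
cv2.imwrite("pics/s2.png",cv2.resize(b["image"][135:305,200:400],None,fx=4,fy=3.5)[:,:,::-1])
E
```

```text
8.2 tcp [451.2 128.5  80.5] [-3.1416  0.     -3.0285] cup [-167.9  -35.5   80.5] F [ 0.8 -0.3  0.1] gap 0.5025082806770887
turn deg [-0.    0.    0.02]
tool shift cm [-8.79  0.05  0.05]
```

View pics/s2.png

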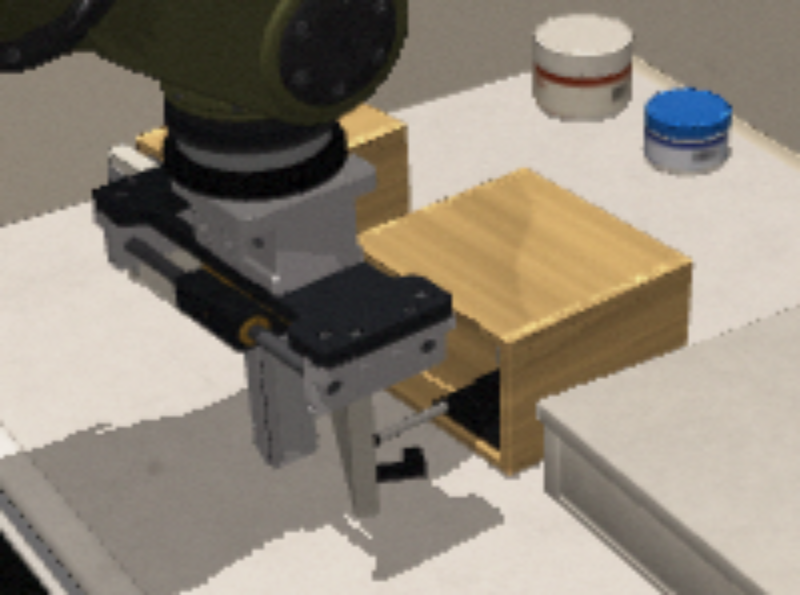

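The door is ajar, with its free edge at about (365,450) in the crop and low catch parts behind it. I'll lift clear and measure the angle.

Emit:
{"op": "jog_arm", "data": {"increments": [[0.5, 0, -2.5, 0, 0, 0, 0], [0, 0, -4.0, 0, 0, 0, 0], [0, 0, -3.0, 0, 0, 0, 0], [0, 0, 0, 0, 0, 0, 0]]}}

```text
clock: 8.75
eef_pos: [447.7, 128.2, 177.3]
eef_rot: [3.141, 0.004, -3.029]
wrist_force: [-0.9, 0.3, -1.0]
finger_gap: 0.9
```

```bash
python3 go.py -88 -35 175
python3 - <<'E'
from h import *
from go import cw
b=camera("side")
im=cv2.resize(b["image"][165:285,240:400],None,fx=5,fy=5)
def ov(th,col):
    h=np.array([-67,65.]);u=np.array([-np.sin(th),-np.cos(th)]);n=np.array([-np.cos(th),np.sin(th)])
    L=[]
    for off in (0,12):
        for z in (3,99): q=h+130*u+off*n; L.append(cw(q[0],q[1],z))
    uv=(proj(b,L)-[240,165]+.5)*5-.5
    for i,j in ((0,1),(2,3),(0,2),(1,3)): cv2.line(im,tuple(map(int,uv[i])),tuple(map(int,uv[j])),col,1)
ov(.45,(255,0,0));ov(.5,(0,255,0));ov(.55,(0,0,255))
cv2.imwrite("pics/s3.png",im[:,:,::-1])
E
```

```text
8.75 tcp [447.7 128.2 177.3] [ 3.1413  0.004  -3.0286] cup [-171.5  -35.5  177.3] F [-0.9  0.3 -1. ] gap 0.9398987052859855
turn deg [0.02 0.23 0.01]
tool shift cm [-8.35  0.04  0.27]
```

View pics/s3.png

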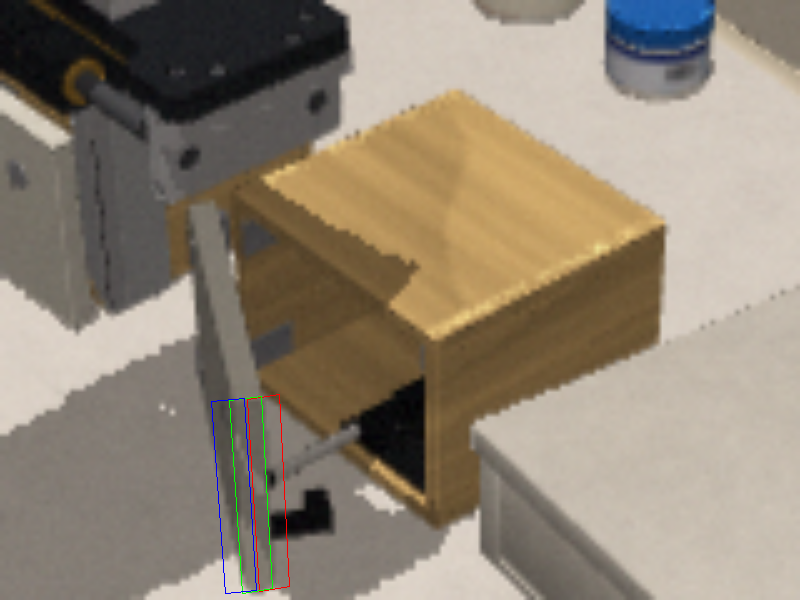

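The overlay matches 0.5 rad (green). Now I move over the gap and check.

Emit:
{"op": "jog_arm", "data": {"increments": [[-2.0, 0, 0, 0, 0, 0, 0], [-2.5, 0, 0, 0, 0, 0, 0], [-2.5, 0, 0, 0, 0, 0, 0], [-1.3, 0, 0, 0, 0, 0, 0], [0, 0, 0, 0, 0, 0, 0]]}}

```text
clock: 9.43
eef_pos: [529.0, 137.3, 174.4]
eef_rot: [-3.141, -0.002, -3.029]
wrist_force: [0.2, -0.4, -0.7]
finger_gap: 0.5
```

```bash
python3 go.py -88 -35 72
```

```text
9.425 tcp [529.  137.3 174.4] [-3.1415e+00 -1.6000e-03 -3.0287e+00] cup [-89.7 -35.6 174.4] F [ 0.2 -0.4 -0.7] gap 0.4987887171926212
turn deg [-0.01 -0.09  0.01]
tool shift cm [-0.19  0.06 10.24]
```

Emit:
{"op": "jog_arm", "data": {"increments": [[-0.1, 0, 2.0, 0, 0, 0, 0], [0, 0, 2.0, 0, 0, 0, 0], [0, 0, 2.0, 0, 0, 0, 0], [0, 0, 2.0, 0, 0, 0, 0], [0, 0, 1.5, 0, 0, 0, 0], [0, 0, 0.7, 0, 0, 0, 0], [0, 0, 0, 0, 0, 0, 0]]}}

```text
clock: 10.3
eef_pos: [529.9, 137.4, 73.4]
eef_rot: [-3.142, -0.0, -3.029]
wrist_force: [0.2, -0.8, -0.4]
finger_gap: 0.4
```

```bash
python3 go.py -88 -35 72
python3 - <<'E'
from h import *
b=camera("side")
cv2.imwrite("pics/s4.png",cv2.resize(b["image"][165:285,240:400],None,fx=5,fy=5)[:,:,::-1])
E
```

```text
10.3 tcp [529.9 137.4  73.4] [-3.1416e+00 -4.0000e-04 -3.0285e+00] cup [-88.7 -35.5  73.4] F [ 0.2 -0.8 -0.4] gap 0.3975875768739461
turn deg [-0.   -0.02  0.02]
tool shift cm [-0.07  0.05  0.14]
```

View pics/s4.png

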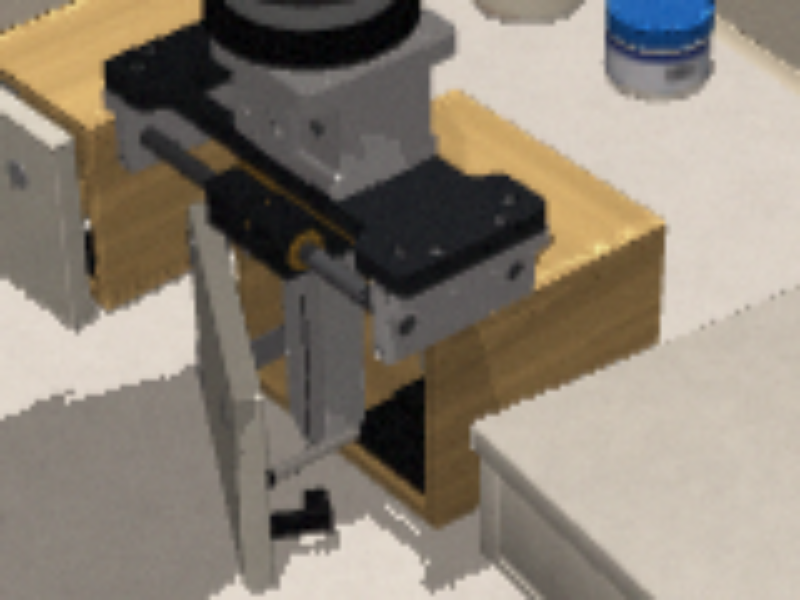

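Fingers sit in the gap between door and box (tips about (325,440)), clear of the rod. Start the arc.

Emit:
{"op": "jog_arm", "data": {"increments": [[0.9, 0, 0, 0, 0, 0, 0], [0.9, 0, 0, 0, 0, 0, 0], [0.8, 0.5, 0, 0, 0, 0, 0], [0.9, 0.6, 0, 0, 0, 0, 0], [0.9, 0.6, 0, 0, 0, 0, 0], [0.7, 0.8, 0, 0, 0, 0, 0], [0.7, 0.8, 0, 0, 0, 0, 0], [0.6, 0.8, 0, 0, 0, 0, 0], [0, 0, 0, 0, 0, 0, 0]]}}

```text
clock: 11.48
eef_pos: [461.5, 171.5, 73.5]
eef_rot: [3.142, -0.0, -3.028]
wrist_force: [-0.1, -0.1, -0.5]
finger_gap: 0.7
```

```bash
python3 go.py -169 52.5 73
python3 - <<'E'
from h import *
b=camera("side")
cv2.imwrite("pics/s5.png",cv2.resize(b["image"][145:305,200:400],None,fx=4,fy=3.7)[:,:,::-1])
E
```

```text
11.475 tcp [461.5 171.5  73.5] [ 3.1416e+00 -1.0000e-04 -3.0277e+00] cup [-152.9    6.    73.5] F [-0.1 -0.1 -0.5] gap 0.7114784819192612
turn deg [ 0.   -0.01  0.07]
tool shift cm [1.6  4.65 0.05]
```

View pics/s5.png

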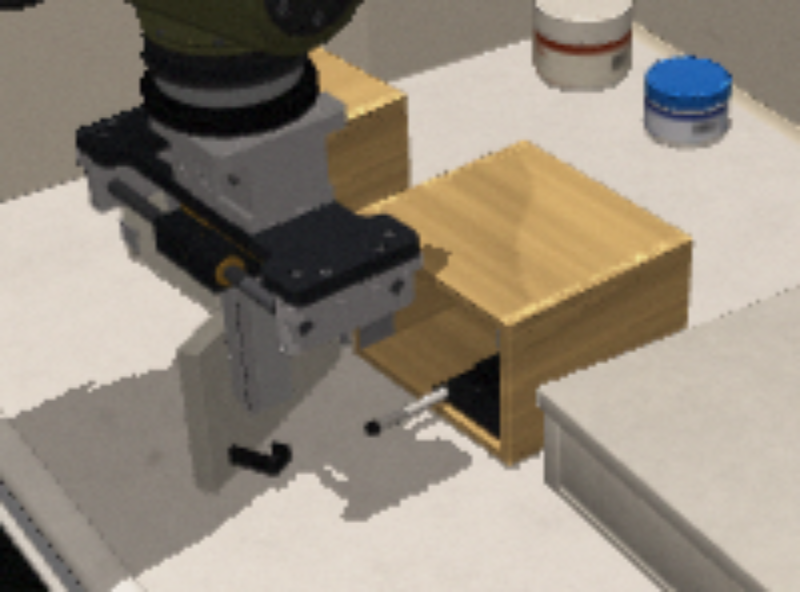

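The door is following the finger, and its edge is at about (195,420) in the crop. Continue to a right angle.

Emit:
{"op": "jog_arm", "data": {"increments": [[0.3, 0.6, 0, 0, 0, 0, 0], [0.3, 0.6, 0, 0, 0, 0, 0], [0.3, 0.6, 0, 0, 0, 0, 0], [0.2, 0.6, 0, 0, 0, 0, 0], [0.2, 0.6, 0, 0, 0, 0, 0], [0.2, 0.6, 0, 0, 0, 0, 0], [0.1, 0.5, 0, 0, 0, 0, 0], [0, 0.4, 0, 0, 0, 0, 0], [0, 0.2, 0, 0, 0, 0, 0], [0, 0, 0, 0, 0, 0, 0]]}}

```text
clock: 12.78
eef_pos: [440.7, 215.9, 73.4]
eef_rot: [3.142, 0.0, -3.029]
wrist_force: [0.0, 0.1, -0.2]
finger_gap: 0.6
```

```bash
python3 go.py -169 52.5 73
python3 - <<'E'
from h import *
b=camera("side")
cv2.imwrite("pics/s6.png",cv2.resize(b["image"][145:305,200:400],None,fx=4,fy=3.7)[:,:,::-1])
E
```

```text
12.775 tcp [440.7 215.9  73.4] [ 3.1416  0.     -3.0285] cup [-168.6   52.5   73.4] F [ 0.   0.1 -0.2] gap 0.6290128065755171
turn deg [0.   0.   0.02]
tool shift cm [ 0.04 -0.    0.04]
```

View pics/s6.png

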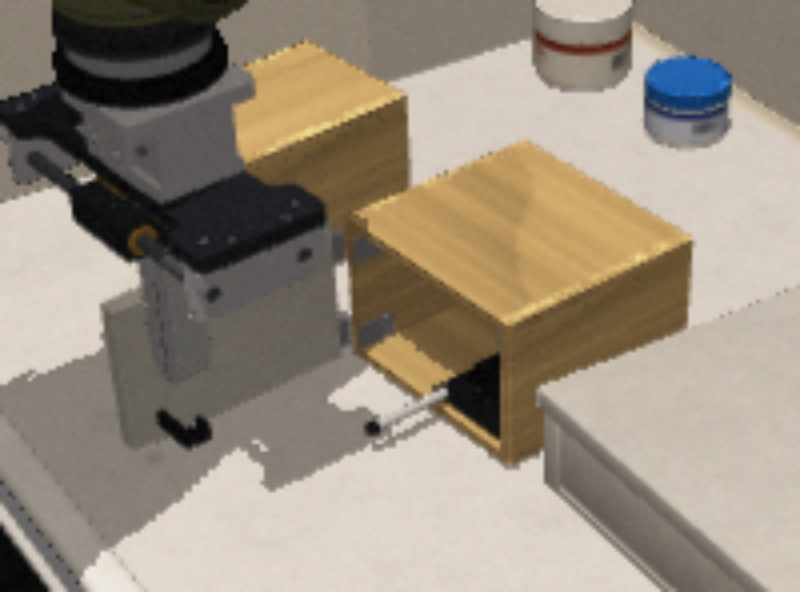

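The door stands at about a right angle. I'll back off and rise, then verify.

Emit:
{"op": "jog_arm", "data": {"increments": [[0, -0.6, 0, 0, 0, 0, 0], [0, -1.0, 0, 0, 0, 0, 0], [0, -0.6, -1.5, 0, 0, 0, 0], [0, 0, -3, 0, 0, 0, 0], [0, 0, -4, 0, 0, 0, 0], [0, 0, -4, 0, 0, 0, 0], [0, 0, -4, 0, 0, 0, 0], [0, -3, -2, 0, 0, 0, 0], [0, -4.0, 0, 0, 0, 0, 0], [0, -4.0, 0, 0, 0, 0, 0], [0, -4.0, 0, 0, 0, 0, 0], [0, -4.0, 0, 0, 0, 0, 0], [0, -4.0, 0, 0, 0, 0, 0], [0, -4.0, 0, 0, 0, 0, 0], [0, -3.0, 0, 0, 0, 0, 0], [0, 0, 0, 0, 0, 0, 0]]}}

```text
clock: 14.82
eef_pos: [476.7, -105.8, 259.3]
eef_rot: [-3.141, 0.001, -3.031]
wrist_force: [0.6, 0.5, 0.7]
finger_gap: 0.5
```

```bash
python3 go.py
python3 - <<'E'
from h import *
from go import cw
b=camera("side");a=camera("top")
def ov(p,im,o,th,col):
    h=np.array([-67,65.]);u=np.array([-np.sin(th),-np.cos(th)]);n=np.array([-np.cos(th),np.sin(th)])
    L=[cw(*(h+r*u+off*n),99) for r,off in((0,0),(130,0),(130,12),(0,12))]
    uv=((proj(p,L)-o+.5)*4-.5).astype(np.int32)
    cv2.polylines(im,[uv],True,col,1)
i1=np.ascontiguousarray(cv2.resize(b["image"][145:290,200:400],None,fx=4,fy=4)); i2=np.ascontiguousarray(cv2.resize(a["image"][165:310,190:390],None,fx=4,fy=4))
for th,c in ((1.45,(255,0,0)),(1.57,(0,255,0))): ov(b,i1,[200,145],th,c);ov(a,i2,[190,165],th,c)
cv2.imwrite("pics/s7.png",i1[...,::-1]);cv2.imwrite("pics/t7.png",i2[...,::-1])
for n in ["jar","tape","wax"]: print(n,[toworld(a,r["centre"]).round() for r in recognise(a,n)[:1]])
E
```

```text
14.825 tcp [ 476.7 -105.8  259.3] [-3.1412e+00  6.0000e-04 -3.0314e+00] cup [-169.  -271.2  259.3] F [0.6 0.5 0.7] gap 0.5410406226148686
turn deg [-0.02  0.03 -0.14]
jar [array([463., -32.,  58.])]
tape [array([440., -89.,  23.])]
wax [array([441., -85.,  22.])]
```

View pics/s7.png

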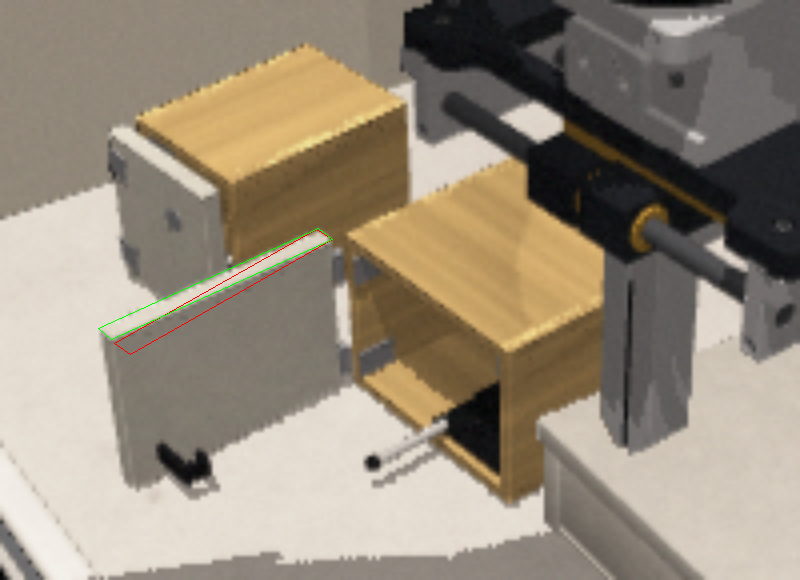

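View pics/t7.png

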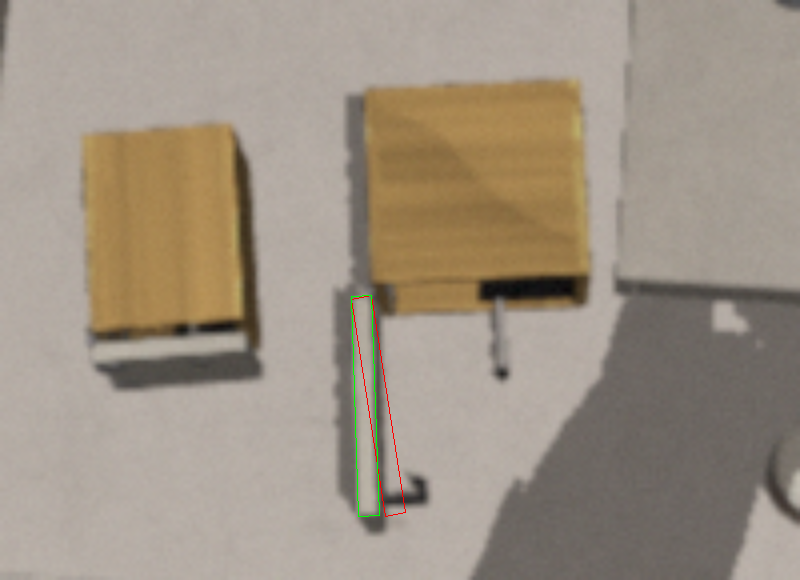

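Both views match 1.57 rad (green), the narrow door is shut, and the arm is high and touching nothing. Handing in.

```bash
python3 -c "
from cell import *
print(sign_off())"
```

```text
the job is handed in; nothing more can be done
None
```

The wider cupboard's door is standing open at about a right angle, and I handed the job in at about 15 s.

- **Pressing:** I pressed with closed fingers at the steel dot. The force rose to about 17 N at the hard stop. When I drew back, the door followed out to about 0.5 rad and stayed there.
- **Opening:** I lowered the fingertips into the gap behind the free edge, clear of the catch parts, and swept the door round. Then I backed off and rose clear.

**Last checks**
- **Door angle:** the outline for 1.57 rad lay on the door in both the side and top views.
- **Narrow cupboard:** it was still shut in both views.
- **Robot:** it was touching nothing, with the wrist force under about 1 N.
- **Jar:** it was where it started, within about 2 mm.
- **Tape and wax:** these I could not confirm. The last readings were unreliable, with both names reported at nearly the same spot, near (440, -87), probably because the arm was in the way. The fingers stayed more than 200 mm above the counter on that side, so I don't believe they were disturbed.
- **Plaster cast:** I never saw it in the pictures. The fingers never entered the box.

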